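Empty the dipper of grinding balls into the porcelain dish

TASK

One of the two steel dippers in the blue rack holds three white ceramic grinding balls: draw it straight up out of the rack, keeping it level so that no ball is lost, and tip all three balls into the white porcelain dish, with the dipper's lip less than 10 cm above the dish's rim so they do not fall far. Finish while still holding the dipper, well tipped, with its lip above the dish and touching nothing but the gripper, so that I can see it is empty. Leave the empty dipper in the rack, do not shove the dish, and leave the beaker, bottle and box alone.

Things in the scene. Friction and masses are not known exactly. Their poses are not given: they have to be found in the camera images.
- dipper: Loaded dipper: dark steel scoop with upright handle at its back, ~130 g, in either rack pocket, balls in it. Origin: centre of the scoop's flat floor (22 mm long in x, 3 mm thick), underside. z up, -x to the lip (robot side at start), y across. Scoop 64 mm wide (58 inside), x -53 to 22 mm; back wall 24 mm, sides about 30 mm high. Handle axis at x = +18 mm, y = 0; its top end at z = 165 mm.
- dipper_grip (a point): Centre of the white plastic grip that tops the loaded dipper's handle: 16 x 16 mm square (sides along the dipper's x and y), 50 mm tall, from z = 115 to 165 mm; this point is at x = +18, y = 0, z = 140 mm of the dipper. Below it the handle is a bar 8 x 12 mm.
- dipper_lip (a point): Middle of the loaded dipper's open lip, where balls leave: x = -53, y = 0, z = +20 mm of the dipper. From the floor a ramp 45 mm long rises to it at 22 degrees, so the balls stay in while the scoop tilts less than about 20 degrees and roll out over the lip once it is tipped lip-down by more than 22.
- ball1: White ceramic ball, 18 mm diameter, 12 g, lying in the loaded dipper; origin at its centre.
- ball2: A second ball like ball1, lying in the loaded dipper.
- ball3: A third ball like ball1, lying in the loaded dipper.
- dish: Round white porcelain dish with straight walls, 140 mm outside diameter, 60 mm high, wall 4 mm, floor 5 mm, 400 g, standing loose on the bench. Origin: centre of its underside, z up.
- rack: Blue plastic rack fixed to the bench, 93 mm (x) by 184 mm (y), 36 mm high, two open pockets side by side, 30 mm deep, about 4 mm wider than a dipper all round. Origin on its underside; the dippers stand at its x = 0, y = +50 and -50 mm, undersides 6 mm above the bench, axes parallel to the rack's.
- spare_dipper: The empty dipper: the same shape as the loaded one, standing in the other pocket. Same axes and origin. To be left in place.
- beaker: Bystander: empty glass beaker, 70 mm diameter, 95 mm high; origin at the centre of its underside.
- bottle: Bystander: amber bottle, 70 mm diameter, 150 mm high; origin at the centre of its underside.
- tip_box: Bystander: shut white plastic box with a pale blue-grey lid, 85 x 120 x 60 mm; origin at the centre of its underside.
Mind the look-alikes: they are no part of the job. Of the things that look like the rack, take the one that is farthest to the robot's right at the start.

How it is judged (in metres and radians):
On the way:
1. the dipper is held clear above the rack, level, with all three balls in it (height (world z) of dipper above 0.055 m and angle between dipper's own z axis and vertical below 0.35 rad and distance between each of ball1, ball2, ball3 and dipper below 0.05 m and z of each of ball1, ball2, ball3 in the frame of dipper above 0.006 m and contact force between the fingers and dipper above 1 N and contact force between dipper and dish below 0.3 N and contact force between dipper and rack below 0.3 N and contact force between dipper and spare_dipper below 0.3 N), for 0.2 s.
At the end, for the whole second after the job is handed in: All three balls lie in the upright dish; the dipper is in the fingers' grip, still, tipped at least 0.5 rad, its underside and lip over 65 mm above the bench, the lip within 90 mm of the dish's centre seen from above, touching neither dish, rack nor spare dipper (horizontal distance between each of ball1, ball2, ball3 and dish below 0.068 m and z of ball1 in the frame of dish between 0 and 0.055 m and z of ball2 in the frame of dish between 0 and 0.055 m and z of ball3 in the frame of dish between 0 and 0.055 m and contact force between the fingers and dipper above 1 N and contact force between dipper and dish below 0.3 N and contact force between dipper and rack below 0.3 N and contact force between dipper and spare_dipper below 0.3 N and angle between dipper's own z axis and vertical above 0.5 rad and height (world z) of each of dipper_lip, dipper above 0.065 m and horizontal distance between dipper_lip and dish below 0.09 m and linear speed of dipper below 0.05 m/s and angle between dish's own z axis and vertical below 0.1 rad); the arm keeps its last pose, push and grip.
It fails at once if the dipper is tipped (over 0.45 rad) with its lip more than 11 cm above the dish's rim while a ball is not yet in the dish (angle between dipper's own z axis and vertical above 0.45 rad and height (world z) of dipper_lip above 0.17 m and distance between any of ball1, ball2, ball3 and dish above 0.085 m).
It fails at once if the empty dipper is moved more than 20 mm (distance of spare_dipper from where it was at the start of the episode above 0.02 m).
It fails at once if the dish is shoved more than 40 mm (distance of dish from where it was at the start of the episode above 0.04 m).
It fails at once if the beaker, bottle or box is moved more than 30 mm (distance of any of beaker, bottle, tip_box from where it was at the start of the episode above 0.03 m).
It also fails if it takes over 54 s, if anything falls off the work surface, if the arm or the gripper's body presses on something with over 40 N, if the wrist force passes 120 N, or if a joint passes its speed limit or range.

ROBOT

A 6-joint arm with a two-finger parallel gripper is mounted at the origin on the work surface. World frame = base frame: x ahead of the robot, y to its left, z up, the work surface at z = 0. Lengths are in m, angles in degrees, forces in N, time in s.
With the tool pointing down it reaches from about 0.4 to 0.825 m from the base axis. Payload 7 kg.
Tool frame: the origin (TCP) lies at the very end of the fingers, on their centre line; the grasp point (between the pads) lies 19 mm behind it; z points along the fingers, y is the direction in which the jaws open and shut (so a half turn about z gives the same grasp; the last joint's range is limited). The gripper opens to 88 mm and grips with 3 to 60 N. Pads are 19 mm wide; open, the fingers measure 130 mm over their backs; the gripper's body (78 mm by 193 mm) begins 47 mm behind the grasp point.
Start: joints at [86.637, 20.546, 0.682, 0, -70.136, -16.507], TCP at [0.229, 0.635, 0.227] pointing down, gripper open.
Joint ranges: [-176.03, 176.03], [-82.01, 121.73], [-58.28, 71.71], [-173.87, 95.51], [-174.79, -0.11], [-173.66, 173.66]. Speed limits (degrees/s): [136.94, 136.94, 172.46, 180, 180, 180].

INTERFACE

Orientations are given as [roll, pitch, yaw] about the fixed x, y, z axes, in that order (R = Rz(yaw) Ry(pitch) Rx(roll)).
In Python, from plant import telemetry, snapshot, calibration, workorder gives the robot as it stands. The module is installed in compiled form; this text tells all that it offers.
- The arm moves only by the tool step_arm, never from a script. Its argument "plan" is text: rows parted by semicolons, each of 7 numbers parted by spaces: the finger opening in cm, from 0 to 8.76, then the shift along the tool's x, y, z in cm, then the turn, a rotation vector about the tool's x, y, z in degrees. A call has 1 to 12 rows; each row shifts and turns the commanded pose from where the row before left it, along the tool's axes as they then stand; what a row does not reach is not made up. A row lasts 1/12 s, in which the tool goes at most 41.7 mm and 7.16 degrees, less where a joint would pass 70% of its speed; a pose out of reach is approached as far as the arm can. A call with a gripper value outside its range is refused whole. The fingers move at their own pace and stop on an object; the grip force is fixed at half the most. Time passes only in rows, so rows that do not move let the fingers close. It gives the time, the measured TCP pose, the force and the opening at its end, in the units of the state.
- telemetry.get_obs(): the state, without advancing time (a new reading comes with each control period).
- snapshot(name): name is "scene" or "top"; returns the picture (420x560x3 uint8, blue, green, red); there is no depth.
- calibration(name): a dict with "K" (3x3 intrinsics, pixels), "camera_from_world" (4x4, takes a point from world to camera coordinates). Camera axes: x right, y up, looking along -z (the intrinsics and any distortion apply to the point x, -y, -z); pixel columns grow to the right and rows downward; lengths in m; the calibration is good to about 2 mm. A picture is of the moment at which its call begins. calibration takes no time and is no camera call.
- workorder.close_job(): hands the job in, once; it reports no verdict.
The state is a dict: "clock": time; "joint_pos": joint angles; "qvel": joint speeds; "tau": joint torques, N m; "tool_pos": TCP position; "orientation": TCP orientation; "force": force on the tool from outside, world axes, zero at the start; "moment": the same for the moment, N m; "opening": finger opening in m.
Only numpy, scipy, OpenCV 4.12 (cv2) and the standard library are available. Lean on these libraries where they do the work, as an engineer would, in place of code of your own. Each camera call takes 0.05 s, during which the arm holds its last target.

## Working session

There is one attempt and no reset: what is moved stays moved. The work goes in short steps, Python scripts to look and compute and a tool call to move; the robot and the scene stay as the last step left them, time stands still between calls to the robot, and variables do not carry over. Pictures are saved under pics/ and viewed, and the job is handed in when it is done.

Besides the shell and the picture viewer there is one more tool, called after "Request:" as a command line: name --argument value ..., lists and objects as JSON in quotes. step_arm: Moves the arm, as the interface text tells. Its arguments: {"type":"object","properties":{"plan":{"type":"string"}},"required":["plan"]}

```bash
mkdir -p pics
python3 - <<'E'
from plant import telemetry, snapshot, calibration
import cv2, numpy as np
for n in ("scene","top"):
    im=snapshot(n); cv2.imwrite(f"pics/{n}0.png",im)
    c=calibration(n); print(n,{k:np.round(np.array(v),4).tolist() for k,v in c.items()})
print(telemetry.get_obs())
E
```

```text
scene {'K': [[442.4994, 0.0, 283.7403], [0.0, 442.4994, 207.4197], [0.0, 0.0, 1.0]], 'camera_from_world': [[-0.4126, 0.9109, -0.0004, 0.2195], [-0.7209, -0.3263, 0.6114, 0.3204], [0.5568, 0.2526, 0.7913, -1.5375], [0.0, 0.0, 0.0, 1.0]]}
top {'K': [[398.8565, 0.0, 280.6265], [0.0, 398.8565, 203.7724], [0.0, 0.0, 1.0]], 'camera_from_world': [[0.0209, -0.9997, 0.0102, 0.0097], [0.9821, 0.0225, 0.1868, -0.5431], [-0.187, 0.0062, 0.9823, -1.0523], [0.0, 0.0, 0.0, 1.0]]}
{'clock': 0.1, 'joint_pos': array([ 8.66349398e+01,  2.05863518e+01,  6.39704350e-01, -1.70482550e-02,
       -7.01352191e+01, -1.65063969e+01]), 'qvel': array([-0.10426744, -0.00850177,  0.15731076,  0.04062536,  0.00884018,
        0.04925151]), 'tau': array([-2.09804799e-03, -5.84165025e+01,  2.93751115e+01,  7.01558948e+00,
        1.01555165e-02, -5.16831676e-05]), 'tool_pos': array([0.22932714, 0.63439598, 0.22573477]), 'orientation': array([ 1.79916953e+02, -7.89525510e-03, -1.98772559e+01]), 'force': array([1.10921371, 0.6485921 , 0.19284494]), 'moment': array([-0.00406498,  0.00365073, -0.01286523]), 'opening': 0.08759402118729155}
```

View pics/scene0.png

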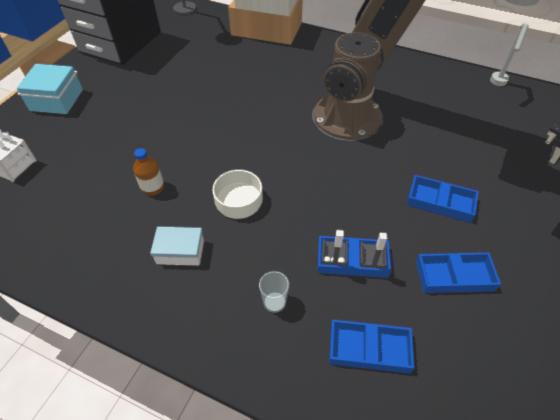

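View pics/top0.png

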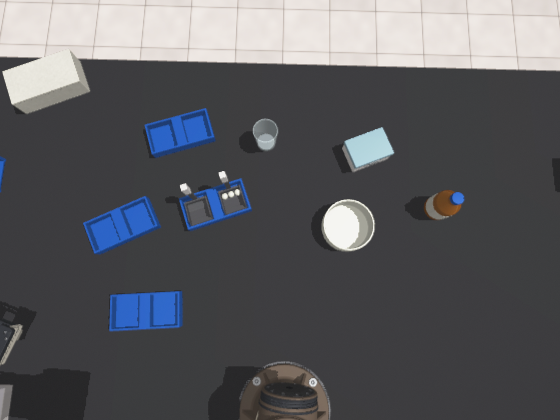

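```bash
cat > h.py <<'E'
import cv2, numpy as np
from plant import calibration
def cam(n):
    c=calibration(n); return np.array(c["K"]),np.array(c["camera_from_world"])
def proj(n,P):
    K,T=cam(n); p=T[:3,:3]@np.array(P,float)+T[:3,3]; q=K@np.array([p[0],-p[1],-p[2]]); return q[:2]/q[2]
def ray(n,uv):
    K,T=cam(n); d=np.linalg.inv(K)@np.array([uv[0],uv[1],1.]); d=np.array([d[0],-d[1],-d[2]])
    R=T[:3,:3]; return -R.T@T[:3,3], R.T@d/np.linalg.norm(d)
def plane(n,uv,z):
    o,d=ray(n,uv); return (o+d*(z-o[2])/d[2])
def tri(uv1,uv2,n1="scene",n2="top"):
    A=np.zeros((3,3));b=np.zeros(3);L=[]
    for n,u in((n1,uv1),(n2,uv2)):
        o,d=ray(n,u);M=np.eye(3)-np.outer(d,d);A+=M;b+=M@o;L.append((o,M))
    X=np.linalg.solve(A,b); return X,[np.linalg.norm(M@(X-o)) for o,M in L]
E
python3 - <<'E'
from h import *
for n in("scene","top"):
    im=cv2.imread(f"pics/{n}0.png"); hsv=cv2.cvtColor(im,cv2.COLOR_BGR2HSV)
    m=cv2.inRange(hsv,(108,150,60),(128,255,255)); m=cv2.morphologyEx(m,cv2.MORPH_CLOSE,np.ones((3,3)))
    for c in cv2.findContours(m,cv2.RETR_EXTERNAL,2)[0]:
        if cv2.contourArea(c)>300:
            r=cv2.minAreaRect(c); print(n,"blue",np.round(r[0]),np.round(r[1]),round(r[2],1), np.round(plane(n,r[0],.03),3),
              [np.round(plane(n,p,.036)[:2],3).tolist() for p in cv2.boxPoints(r)] if n=="top" else "")
    m=cv2.inRange(hsv,(0,0,150),(179,60,255))
    for c in cv2.findContours(m,cv2.RETR_EXTERNAL,2)[0]:
        if 8<cv2.contourArea(c)<5000:
            x,y,w,h=cv2.boundingRect(c); 
            if 60<y<330 and 60<x<480: print(n,"white",x,y,w,h,cv2.contourArea(c))
    x0,y0,x1,y1=(305,215,405,290) if n=="scene" else (170,160,260,240)
    cv2.imwrite(f"pics/z{n}.png",cv2.resize(im[y0:y1,x0:x1],None,fx=8 if n=="scene" else 8,fy=8,interpolation=cv2.INTER_CUBIC)[:600,:800])
E
```

```text
scene blue [372. 346.] [87. 45.] 6.2 [0.761 0.325 0.03 ] 
scene blue [458. 272.] [39. 83.] 88.5 [0.487 0.466 0.03 ] 
scene blue [354. 256.] [74. 37.] 3.6 [0.552 0.21  0.03 ] 
scene blue [443. 198.] [69. 32.] 14.9 [0.261 0.381 0.03 ] 
scene blue [32. 20.] [39. 63.] 90.0 [ 0.007 -1.404  0.03 ] 
scene white 261 273 27 38 276.5
scene white 155 258 43 7 187.5
scene white 338 257 7 5 19.5
scene white 324 256 9 5 22.0
scene white 376 233 11 17 98.5
scene white 335 230 9 16 92.0
scene white 150 227 51 28 1176.0
scene white 212 170 50 48 1787.0
scene white 317 118 7 4 15.0
top blue [145. 311.] [36. 74.] 87.0 [0.248 0.378 0.03 ] [[0.288, 0.481], [0.302, 0.284], [0.209, 0.273], [0.195, 0.466]]
top blue [121. 225.] [36. 72.] 66.4 [0.476 0.464 0.03 ] [[0.478, 0.573], [0.564, 0.397], [0.473, 0.35], [0.39, 0.524]]
top blue [214. 204.] [34. 67.] 72.1 [0.541 0.208 0.03 ] [[0.555, 0.311], [0.619, 0.136], [0.525, 0.102], [0.463, 0.276]]
top blue [179. 133.] [35. 65.] 74.8 [0.751 0.321 0.03 ] [[0.771, 0.425], [0.828, 0.246], [0.726, 0.214], [0.671, 0.391]]
top white 323 199 52 52 1999.5
top white 222 191 12 8 41.0
top white 235 189 5 6 17.0
top white 180 183 11 11 58.0
top white 219 171 9 11 50.0
top white 256 134 19 16 185.5
top white 345 127 49 41 1140.0
```

View pics/ztop.png

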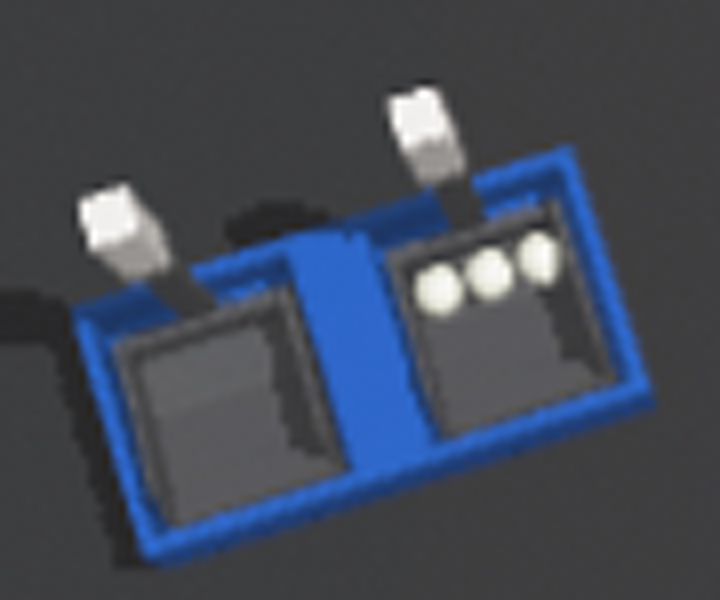

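View pics/zscene.png

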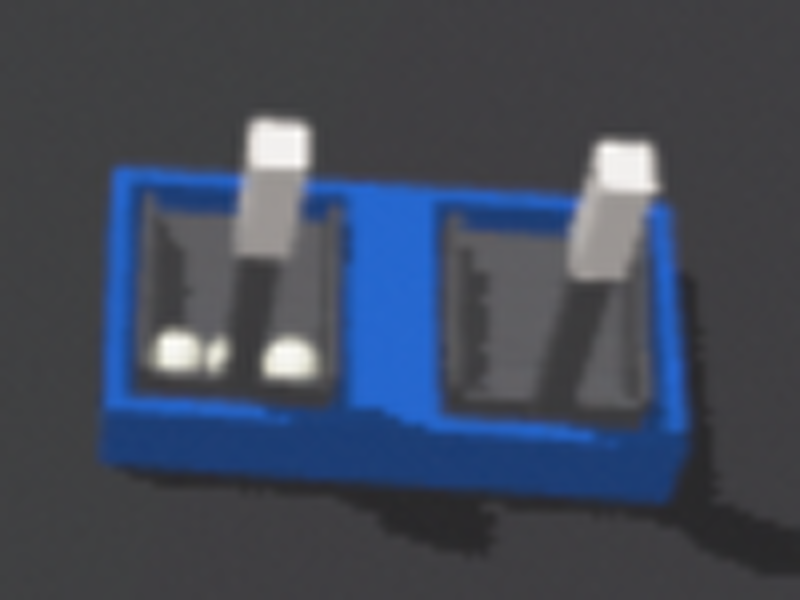

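Run:
```python
from h import *
a,e=tri((339.6,232.6),(221.7,173.7)); b,e2=tri((382.9,235.6),(182.9,186.2)); print(a,e,b,e2)
a=plane("top",(221.7,173.7),.171); b=plane("top",(182.9,186.2),.171);print("top",a,b)
a=plane("scene",(339.6,232.6),.171); b=plane("scene",(382.9,235.6),.171);print("scene",a,b)
# rack corners, top zoom, z=.036
P=[plane("top",(170+x/8-.5,160+y/8-.5),.036)[:2] for x,y in((75,312),(572,150),(650,388),(150,548))]
Q=[plane("scene",(305+x/8-.5,215+y/8-.5),.036)[:2] for x,y in((670,205),(115,170),(103,408),(688,428))] # +y -x? 
for S in(P,Q):
    S=np.array(S); print(S.round(4).tolist(),S.mean(0),[ (np.linalg.norm(S[i]-S[(i+1)%4]).round(3), np.degrees(np.arctan2(*(S[(i+1)%4]-S[i])[::-1])).round(1)) for i in range(4)])
# dish rim
for n,(x0,y0,x1,y1) in(("top",(310,190,385,260)),("scene",(200,160,275,225))):
    im=cv2.imread(f"pics/{n}0.png"); hsv=cv2.cvtColor(im,cv2.COLOR_BGR2HSV)
    m=cv2.inRange(hsv,(0,0,100),(179,80,255)); z=np.zeros_like(m); z[y0:y1,x0:x1]=m[y0:y1,x0:x1]
    c=max(cv2.findContours(z,cv2.RETR_EXTERNAL,2)[0],key=cv2.contourArea)
    h=cv2.convexHull(c)[:,0]; W=np.array([plane(n,p,.06)[:2] for p in h.astype(float)])
    print(n,cv2.boundingRect(c),"circ rim",cv2.minEnclosingCircle(W.astype(np.float32)))
    cv2.imwrite(f"pics/d{n}.png",cv2.resize(im[y0:y1,x0:x1],None,fx=8,fy=8))
    for dz in(0,.06):
      pts=[]
# predict dish outlines for center guess
```

```text
[0.59308525 0.17063682 0.17054643] [np.float64(0.00026075307799956554), np.float64(0.000260753077999496)] [0.55907729 0.26496021 0.16983383] [np.float64(0.00046412162355083224), np.float64(0.0004641216235508661)]
top [0.59289282 0.1708211  0.171     ] [0.55869854 0.26513233 0.171     ]
scene [0.59348451 0.17045569 0.171     ] [0.56010955 0.26456247 0.171     ]
[[0.5542, 0.3072], [0.6168, 0.1355], [0.5317, 0.1048], [0.4716, 0.2756]] [0.54357777 0.20577386] [(np.float64(0.183), np.float64(-70.0)), (np.float64(0.09), np.float64(-160.2)), (np.float64(0.181), np.float64(109.4)), (np.float64(0.088), np.float64(20.9))]
[[0.4702, 0.2772], [0.5332, 0.1039], [0.62, 0.1341], [0.5501, 0.3062]] [0.54335138 0.20536662] [(np.float64(0.184), np.float64(-70.0)), (np.float64(0.092), np.float64(19.2)), (np.float64(0.186), np.float64(112.1)), (np.float64(0.085), np.float64(-160.0))]
top (322, 199, 53, 53) circ rim ((0.4874272048473358, -0.16228067874908447), 0.0737762302160263)
scene (212, 169, 51, 50) circ rim ((0.5071095824241638, -0.15577928721904755), 0.09065032750368118)
```

View pics/dtop.png

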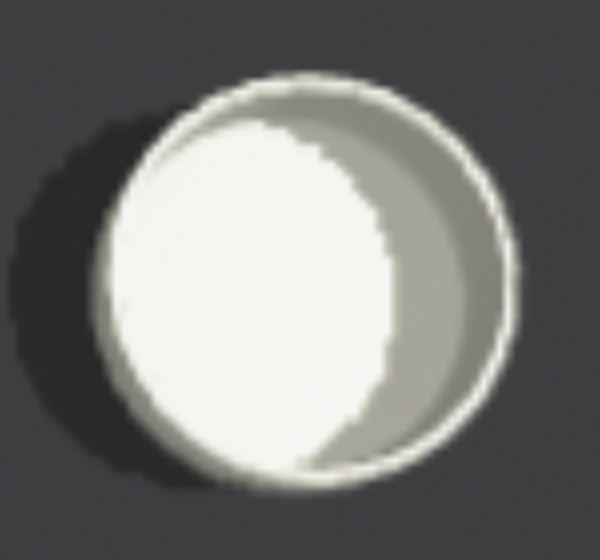

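Run:
```python
from h import *
print(plane("top",(348.5,224.5),.06))
im=cv2.imread("pics/scene0.png");print(proj("scene",plane("top",(348.5,224.5),.06)))
```

```text
[ 0.48791176 -0.16422216  0.06      ]
[237.58431399 186.73014867]
```

View pics/dscene.png

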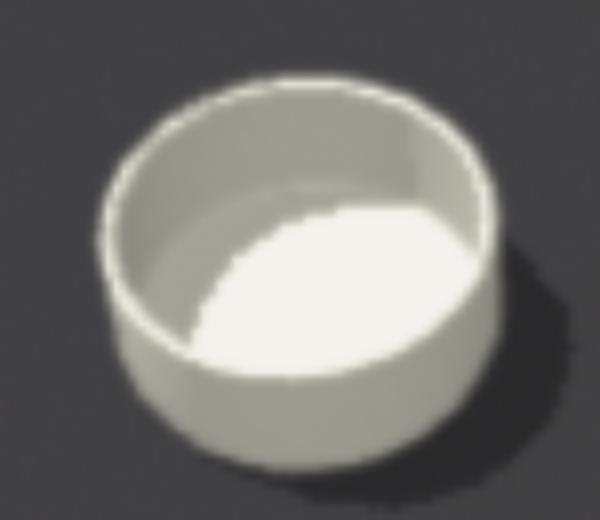

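Request:
step_arm --plan "8.7 1 0.6 0 0 0 0;8.7 2.5 1.6 0 0 0 3;8.7 2.8 1.7 0 0 0 0;8.7 2.8 1.7 0 0 0 0;8.7 2.8 1.7 0 0 0 0;8.7 2.8 1.7 0 0 0 0;8.7 2.8 1.7 0 0 0 0;8.7 2.8 1.7 0 0 0 0;8.7 2.8 1.7 0 0 0 0;8.7 1 0.6 0 0 0 0"

```text
clock: 0.93
tool_pos: [0.3975, 0.4033, 0.2266]
orientation: [180.0, -0.0, -23.0]
force: [0.7, 0.1, -0.1]
opening: 0.0866
```

Request:
step_arm --plan "8.7 1.5 0.8 0 0 0 0;8.7 2.8 1.4 0 0 0 0;8.7 3 1.5 0 0 0 0;8.7 3 1.5 0 0 0 0;8.7 3 1.5 0 0 0 0;8.7 3 1.5 0 0 0 0;8.7 3 1.5 0 0 0 0;8.7 3 1.5 0 0 0 0;8.7 3 1.5 0 0 0 0;8.7 0.8 0.5 0 0 0 7;8.7 0 0 0 0 0 7;8.7 0 0 0 0 0 7"

```text
clock: 1.93
tool_pos: [0.5856, 0.1824, 0.2259]
orientation: [179.9, 0.0, -44.3]
force: [-0.9, -0.4, -0.2]
opening: 0.0866
```

Request:
step_arm --plan "8.7 0 0 0 0 0 7;8.7 0 0 0 0 0 7;8.7 0 0 0 0 0 7;8.7 0 0 0 0 0 5;8.7 0 0 0 0 0 0;8.7 0 0 0 0 0 0"

```text
clock: 2.43
tool_pos: [0.5851, 0.1837, 0.2264]
orientation: [180.0, 0.0, -69.7]
force: [0.4, 0.5, -0.6]
opening: 0.087
```

Run:
```python
from plant import telemetry
o=telemetry.get_obs(); print(o["joint_pos"].round(1),o["tool_pos"],o["orientation"])
y=np.radians(o["orientation"][2]) if 0 else None
import numpy as np
y=np.radians(o["orientation"][2]); d=np.array([.593,.1704])-o["tool_pos"][:2]
print("tool dx,dy cm",100*(d@[np.cos(y),np.sin(y)]),100*(d@[np.sin(y),-np.cos(y)]))
```

```text
[ 35.7  14.8  -7.5  -0.  -67.7 -15.4] [0.58508824 0.1837217  0.22636573] [ 1.79978697e+02  8.45867514e-04 -6.97074763e+01]
tool dx,dy cm 1.5238785952423022 -0.28005698335234425
```

Request:
step_arm --plan "8.7 1.5 -0.3 0 0 0 0;8.7 0 0 1 0 0 0;8.7 0 0 1.8 0 0 0;8.7 0 0 1.8 0 0 0;8.7 0 0 1.8 0 0 0;8.7 0 0 1.8 0 0 0;8.7 0 0 1 0 0 0;8.7 0 0 0.7 0 0 0;8.7 0 0 0 0 0 0"

```text
clock: 3.18
tool_pos: [0.5925, 0.1705, 0.126]
orientation: [179.9, -0.0, -69.8]
force: [-0.4, 0.2, 0.1]
opening: 0.0866
```

Run:
```python
from plant import telemetry, snapshot
from h import *
o=telemetry.get_obs(); print(o["tool_pos"],o["force"])
im=snapshot("scene"); cv2.imwrite("pics/s1.png",cv2.resize(im[130:300,260:460],None,fx=3.5,fy=3.5,interpolation=2))
im=snapshot("top"); cv2.imwrite("pics/t1.png",im)
```

```text
[0.59246984 0.17053832 0.12595341] [-0.42265216  0.19518635  0.06755459]
```

View pics/s1.png

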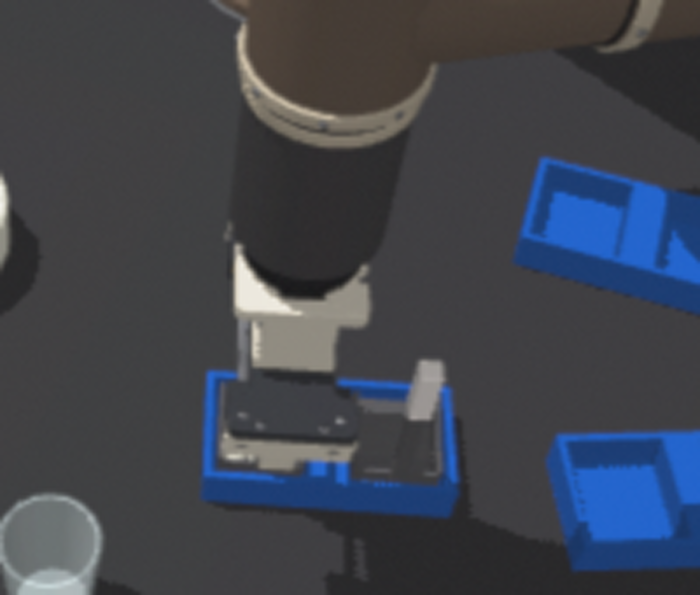

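The picture shows the gripper over the left-hand (loaded) handle at about (290,400) in the zoom, with the spare's handle free at (425,390). Now I close.

Request:
step_arm --plan "4 0 0 0 0 0 0;3 0 0 0 0 0 0;2 0 0 0 0 0 0;2 0 0 0 0 0 0;1.2 0 0 0 0 0 0;1 0 0 0 0 0 0;0 0 0 0 0 0 0;0 0 0 0 0 0 0;0 0 0 0 0 0 0;0 0 0 0 0 0 0;0 0 0 0 0 0 0"

```text
clock: 4.2
tool_pos: [0.5932, 0.1708, 0.1275]
orientation: [180.0, -0.0, -69.9]
force: [0.3, -0.3, -0.1]
opening: 0.0194
```

Request:
step_arm --plan "0 0 0 0 0 0 0;0 0 0 0 0 0 0;0 0 0 0 0 0 0;0 0 0 0 0 0 0"

```text
clock: 4.53
tool_pos: [0.5932, 0.1708, 0.1275]
orientation: [180.0, 0.0, -69.9]
force: [-0.7, -0.4, -0.0]
opening: 0.0156
```

Gripped at 15.6 mm. Lift straight up.

Request:
step_arm --plan "0 0 0 -0.3 0 0 0;0 0 0 -0.7 0 0 0;0 0 0 -1 0 0 0;0 0 0 -1.2 0 0 0;0 0 0 -1.2 0 0 0;0 0 0 -1.2 0 0 0;0 0 0 -1.2 0 0 0;0 0 0 -1.2 0 0 0;0 0 0 -1 0 0 0;0 0 0 -0.7 0 0 0;0 0 0 -0.3 0 0 0;0 0 0 0 0 0 0"

```text
clock: 5.53
tool_pos: [0.5935, 0.171, 0.2285]
orientation: [-179.9, 0.0, -69.9]
force: [0.9, 0.8, -1.8]
opening: 0.0161
```

Run:
```python
from plant import telemetry, snapshot
from h import *
o=telemetry.get_obs(); print(o["tool_pos"],o["force"],o["opening"])
im=snapshot("scene"); cv2.imwrite("pics/s2.png",cv2.resize(im[130:300,260:460],None,fx=3.5,fy=3.5,interpolation=2))
im=snapshot("top"); cv2.imwrite("pics/t2.png",cv2.resize(im[110:260,140:320],None,fx=4,fy=4,interpolation=2))
```

```text
[0.59353811 0.17102345 0.22849211] [ 0.85513747  0.78149343 -1.83123026] 0.016055944512646587
```

View pics/s2.png

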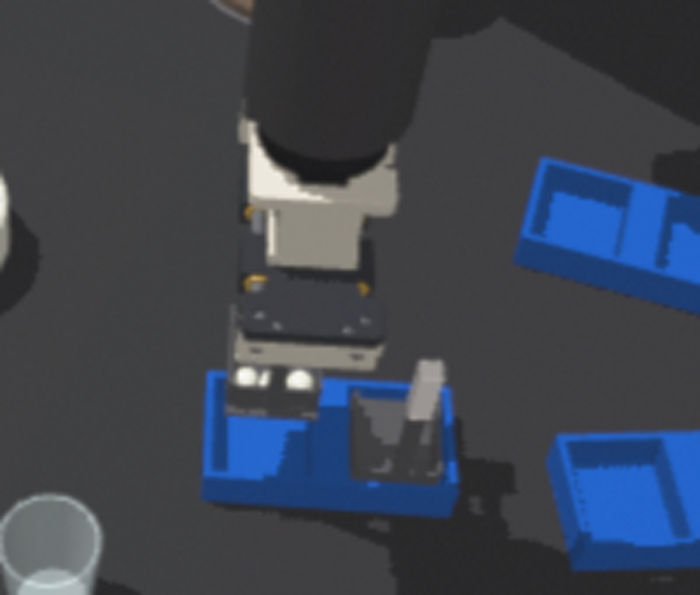

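View pics/t2.png

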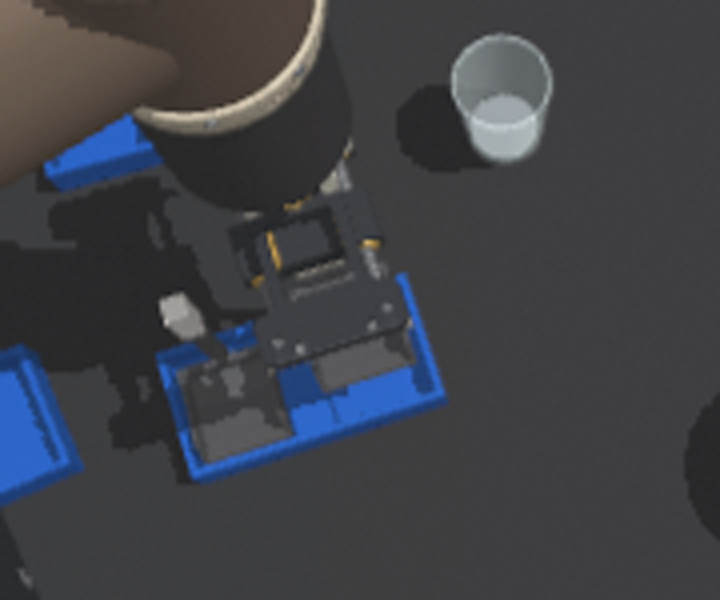

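```bash
cat > kin.py <<'E'
import numpy as np
from scipy.spatial.transform import Rotation as R
L1,L2,OFF=.603,.468,.192
def ik(psi,theta,lip,d1=.17):   # deg, deg, lip world
    Lt=d1+.179
    Rd=R.from_euler('ZY',[psi,-theta],degrees=True)
    P=np.array(lip)-Rd.apply([-.053,0,.02])           # dipper origin
    tcp=P+Rd.apply([.018,0,.121]); zt=-Rd.apply([0,0,1]); w=tcp-Lt*zt
    rr=np.hypot(w[0],w[1]); 
    j1=np.degrees(np.arctan2(w[1],w[0])+np.arcsin(OFF/rr)); u=np.sqrt(rr**2-OFF**2); h=w[2]-d1
    D=np.hypot(u,h); ci=(L1**2+L2**2-D**2)/(2*L1*L2); 
    if abs(ci)>1: return None
    inn=np.degrees(np.arccos(ci)); sh=np.degrees(np.arccos((L1**2+D**2-L2**2)/(2*L1*D)))
    q2=90-np.degrees(np.arctan2(h,u))-sh; q3=inn-90
    Rt=Rd*R.from_euler('ZX',[-90,180],degrees=True)
    Rf=R.from_euler('ZY',[j1,q2-q3],degrees=True)
    C0=R.from_euler('ZY',[0,90],degrees=True).inv()*R.from_euler('ZX',[-90,180],degrees=True) # q6=0,j1=0
    a,b,c=(Rf.inv()*Rt*C0.inv()).as_euler('XYX',degrees=True)
    return np.round([j1,q2,q3,a,-b,-c],1),np.round(tcp,3),np.round(w,3)
E
python3 - <<'E'
from kin import *
from plant import telemetry
print(telemetry.get_obs()["joint_pos"].round(1))
Rd=R.from_euler('z',20,degrees=True); o=np.array([.5935,.171,.2285])-Rd.apply([.018,0,.121])
print(ik(20,0,o+Rd.apply([-.053,0,.02])))
c=np.array([.489,-.164])
for th in(0,45):
  for psi in range(-120,181,20):
    l=np.r_[c-.02*np.array([-np.cos(np.radians(psi)),-np.sin(np.radians(psi))]),.105 if th else .12]
    print(th,psi,*[ik(psi,th,l,d) and ik(psi,th,l,d)[0].tolist() for d in(.13,.2)])
E
```

```text
[ 34.2  15.2  -6.9  -0.  -68.  -14. ]
(array([ 34.2,  14.7,  -7.3,  -0. , -67.9, -14.2]), array([0.594, 0.171, 0.229]), array([0.594, 0.171, 0.577]))
0 -120 [-6.4, 4.3, -21.2, -0.0, -64.5, -113.6] [-6.4, 4.3, -21.2, -0.0, -64.5, -113.6]
0 -100 [-7.2, 7.4, -17.7, -0.0, -65.0, -92.8] [-7.2, 7.4, -17.7, -0.0, -65.0, -92.8]
0 -80 [-6.8, 10.1, -14.4, -0.0, -65.5, -73.2] [-6.8, 10.1, -14.4, -0.0, -65.5, -73.2]
0 -60 [-5.3, 12.1, -11.7, -0.0, -66.1, -54.7] [-5.3, 12.1, -11.7, -0.0, -66.1, -54.7]
0 -40 [-3.1, 13.5, -10.0, -0.0, -66.5, -36.9] [-3.1, 13.5, -10.0, -0.0, -66.5, -36.9]
0 -20 [-0.3, 14.0, -9.3, -0.0, -66.7, -19.7] [-0.3, 14.0, -9.3, -0.0, -66.7, -19.7]
0 0 [2.8, 13.6, -9.8, -0.0, -66.6, -2.8] [2.8, 13.6, -9.8, -0.0, -66.6, -2.8]
0 20 [6.0, 12.4, -11.4, 0.0, -66.2, 14.0] [6.0, 12.4, -11.4, 0.0, -66.2, 14.0]
0 40 [9.0, 10.4, -14.0, 0.0, -65.6, 31.0] [9.0, 10.4, -14.0, 0.0, -65.6, 31.0]
0 60 [11.7, 7.8, -17.2, 0.0, -65.0, 48.3] [11.7, 7.8, -17.2, 0.0, -65.0, 48.3]
0 80 [13.7, 4.8, -20.7, 0.0, -64.6, 66.3] [13.7, 4.8, -20.7, 0.0, -64.6, 66.3]
0 100 [14.7, 1.6, -24.1, 0.0, -64.3, 85.3]
[... 1076 characters left out ...]
-25.0, 92.1]
45 40 [-17.9, 2.8, -35.1, 61.3, -43.1, 101.6] [-24.1, 4.0, -36.9, 62.5, -45.8, 108.8]
45 60 [-21.3, 10.1, -26.4, 54.2, -59.6, 112.9] [-27.1, 12.7, -26.2, 53.2, -61.9, 118.2]
45 80 [-21.2, 16.5, -17.8, 46.4, -73.5, 122.2] [-26.0, 19.9, -15.7, 44.6, -75.3, 126.1]
45 100 [-18.6, 21.7, -10.0, 38.5, -85.3, 131.4] [-22.5, 25.8, -6.3, 36.7, -86.9, 134.3]
45 120 [-14.6, 25.6, -3.7, 30.4, -95.0, 141.4] [-17.4, 30.3, 1.4, 28.8, -96.6, 143.4]
45 140 [-9.5, 28.1, 0.5, 21.5, -102.3, 152.6] [-11.5, 33.2, 6.5, 20.3, -103.8, 153.9]
45 160 [-3.8, 29.0, 2.1, 11.8, -106.6, 165.0] [-4.9, 34.3, 8.5, 11.2, -107.9, 165.7]
45 180 [2.3, 28.3, 0.9, 1.7, -107.5, 177.9] [2.1, 33.5, 7.0, 1.6, -108.5, 178.0]
```

Request:
step_arm --plan "0 0 0 0 0 0 -2;0 0 0 0 0 0 -4;0 0 0 0 0 0 -6;0 0 0 0 0 0 -6;0 0 0 0 0 0 -6;0 0 0 0 0 0 -6;0 0 0 0 0 0 -6;0 0 0 0 0 0 -6;0 0 0 0 0 0 -6;0 0 0 0 0 0 -6;0 0 0 0 0 0 -6;0 0 0 0 0 0 -6"

```text
clock: 6.63
tool_pos: [0.5928, 0.1707, 0.2265]
orientation: [179.9, 0.1, -3.6]
force: [-0.8, -0.5, -1.0]
opening: 0.0159
```

Request:
step_arm --plan "0 0 0 0 0 0 -6;0 0 0 0 0 0 -5;0 0 0 0 0 0 -2;0 0 0 0 0 0 -1;0 0 0 0 0 0 0"

```text
clock: 7.05
tool_pos: [0.593, 0.1707, 0.2268]
orientation: [180.0, 0.1, 10.1]
force: [0.5, -0.4, -1.8]
opening: 0.016
```

```bash
cat > tgt.py <<'E'
from kin import *
from plant import telemetry
import sys
# final lip height
def go(theta,lipz,back,c=(.489,-.164)):
    o=telemetry.get_obs(); Rt=R.from_euler('xyz',o["orientation"],degrees=True)
    Rd0=Rt*R.from_euler('ZX',[-90,180],degrees=True).inv(); 
    x=Rd0.apply([1,0,0]); psi=np.degrees(np.arctan2(x[1],x[0]))
    b=np.radians(psi); lip=np.r_[np.array(c)+back*np.array([np.cos(b),np.sin(b)]),lipz]
    q,tcp,w=ik(psi,theta,lip); d=Rt.inv().apply(tcp-o["tool_pos"])*100
    lipnow=o["tool_pos"]+Rd0.apply([-.071,0,-.101])
    print("psi",psi.round(1),"tcp",o["tool_pos"].round(4),"target",tcp,"tool shift cm",d.round(2),"lip now",lipnow.round(3),"q",o["joint_pos"].round(1),"->",q)
if __name__=="__main__": go(*map(float,sys.argv[1:4]))
E
python3 tgt.py 0 .125 .03
```

```text
psi 100.1 tcp [0.593  0.1707 0.2268] target [ 0.471 -0.065  0.226] tool shift cm [-16.15  21.06   0.11] lip now [0.605 0.101 0.126] q [ 34.2  15.2  -6.9  -0.  -68.   66. ] -> [ 16.    1.1 -24.    0.  -65.   84.1]
```

Request:
step_arm --plan "0 -0.3 0.4 0 0 0 0;0 -0.6 0.8 0 0 0 0;0 -0.9 1.2 0 0 0 0;0 -1.2 1.6 0 0 0 0;0 -1.2 1.6 0 0 0 0;0 -1.2 1.6 0 0 0 0;0 -1.2 1.6 0 0 0 0;0 -1.2 1.6 0 0 0 0;0 -1.2 1.6 0 0 0 0;0 -1.2 1.6 0 0 0 0;0 -1.2 1.6 0 0 0 0;0 -1.2 1.6 0 0 0 0"

```text
clock: 8.05
tool_pos: [0.4976, -0.0184, 0.2277]
orientation: [-180.0, -0.0, 10.1]
force: [0.5, -0.7, -2.1]
opening: 0.0159
```

Request:
step_arm --plan "0 -1.2 1.6 0 0 0 0;0 -1 1.2 0 0 0 0;0 -0.8 0.9 0 0 0 0;0 -0.5 0.4 0 0 0 0;0 -0.1 0 0 0 0 0;0 0 0 0 0 0 0;0 0 0 0 0 0 0"

```text
clock: 8.63
tool_pos: [0.4709, -0.063, 0.2276]
orientation: [-180.0, -0.0, 10.1]
force: [0.0, 0.1, -2.0]
opening: 0.0159
```

```bash
python3 tgt.py 0 .125 .03
python3 - <<'E'
from plant import telemetry, snapshot
from h import *
im=snapshot("scene"); cv2.imwrite("pics/s3.png",cv2.resize(im[80:270,140:340],None,fx=3.1,fy=3.1,interpolation=2))
im=snapshot("top"); cv2.imwrite("pics/t3.png",im)
E
```

```text
psi 100.1 tcp [ 0.4709 -0.063   0.2276] target [ 0.471 -0.065  0.226] tool shift cm [-0.03  0.2   0.16] lip now [ 0.483 -0.133  0.127] q [ 16.2   1.3 -23.5  -0.  -65.2  84. ] -> [ 16.    1.  -24.    0.  -65.   84.1]
```

View pics/s3.png

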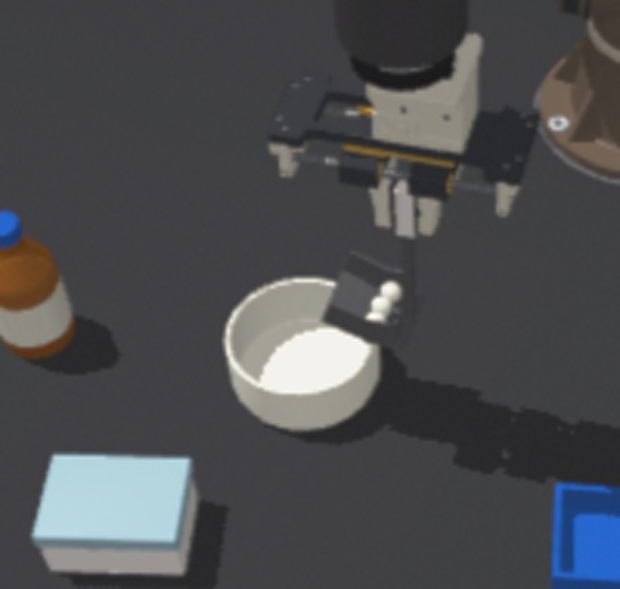

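View pics/t3.png

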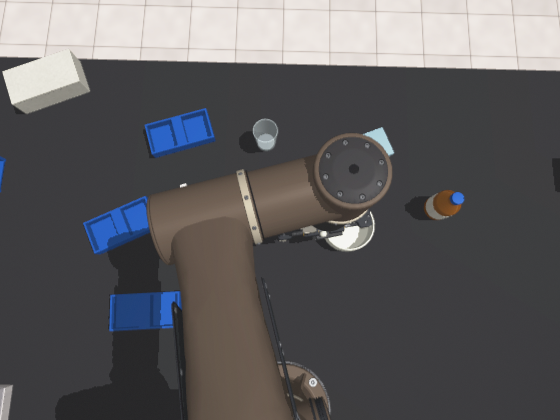

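Request:
step_arm --plan "0 0 0 0.3 0 0 0;0 0 0 0.6 0 0 0;0 0 0 0.6 0 0 0;0 0 0 0.4 0 0 0;0 0 0.36 -0.24 2 0 0;0 0 0.72 -0.47 4 0 0;0 0 0.72 -0.47 4 0 0;0 0 0.72 -0.47 4 0 0;0 0 0.54 -0.36 3 0 0;0 0 0 0 0 0 0"

```text
clock: 9.57
tool_pos: [0.4771, -0.0976, 0.2241]
orientation: [-162.8, 0.1, 10.0]
force: [1.6, -0.5, -0.9]
opening: 0.016
```

```bash
python3 tgt.py 17 .107 .03
```

```text
psi 99.9 tcp [ 0.4771 -0.0976  0.2241] target [ 0.477 -0.097  0.224] tool shift cm [ 0.01 -0.06  0.03] lip now [ 0.484 -0.135  0.107] q [ -2.8   8.4 -11.1 -17.3 -75.1 107.9] -> [ -0.6   7.5 -19.2  18.1 -67.6 108.1]
```

Request:
step_arm --plan "0 0 0.54 -0.36 3 0 0;0 0 0.54 -0.36 3 0 0;0 0 0.54 -0.36 3 0 0;0 0 0.54 -0.36 3 0 0;0 0 0.54 -0.36 3 0 0;0 0 0.54 -0.36 3 0 0;0 0 0.54 -0.36 3 0 0;0 0 0.54 -0.36 3 0 0;0 0 0.54 -0.36 3 0 0;0 0 0.54 -0.36 3 0 0;0 0 0 0 0 0 0;0 0 0 0 0 0 0"

```text
clock: 10.57
tool_pos: [0.4874, -0.1591, 0.2266]
orientation: [-133.0, 0.2, 10.0]
force: [0.9, 0.1, -1.8]
opening: 0.016
```

```bash
python3 tgt.py 47 .107 .03
python3 - <<'E'
from plant import telemetry, snapshot
from h import *
im=snapshot("scene"); cv2.imwrite("pics/s4.png",cv2.resize(im[80:270,140:340],None,fx=3.1,fy=3.1,interpolation=2))
im=snapshot("top"); cv2.imwrite("pics/t4.png",cv2.resize(im[140:290,260:460],None,fx=3.5,fy=3.5,interpolation=2))
E
```

```text
psi 99.8 tcp [ 0.4874 -0.1591  0.2266] target [ 0.488 -0.16   0.228] tool shift cm [ 0.04 -0.04 -0.17] lip now [ 0.483 -0.134  0.106] q [ -25.9   26.3    8.2  -37.1 -101.4  128.2] -> [-21.1  24.5  -8.2  38.9 -87.  133.7]
```

View pics/s4.png

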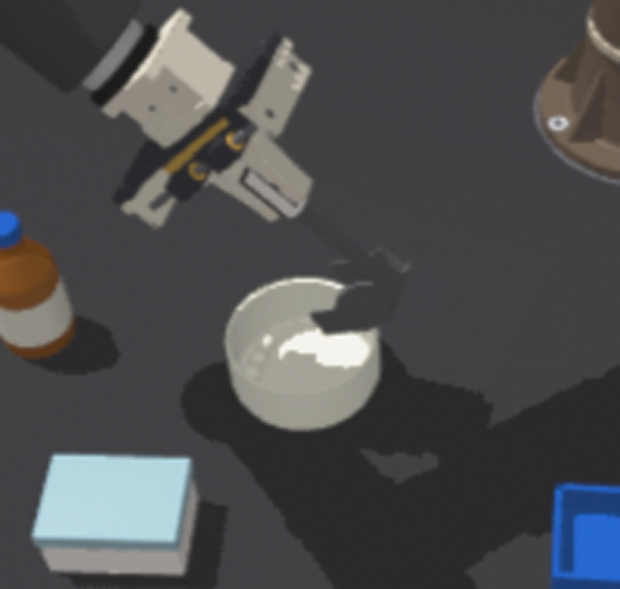

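View pics/t4.png

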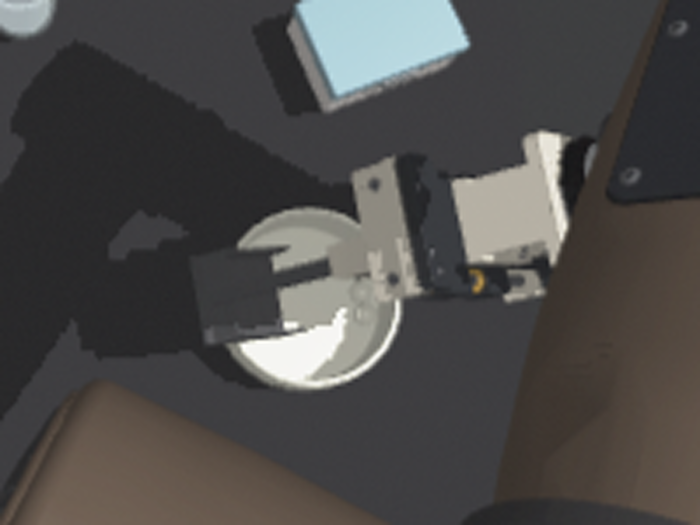

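Request:
step_arm --plan "0 0 0 0 0 0 0;0 0 0 0 0 0 0;0 0 0 0 0 0 0;0 0 0 0 0 0 0;0 0 0 0 0 0 0;0 0 0 0 0 0 0"

```text
clock: 11.17
tool_pos: [0.4876, -0.1584, 0.2287]
orientation: [-133.0, -0.0, 10.1]
force: [-0.6, 0.4, -0.9]
opening: 0.0161
```

```bash
python3 tgt.py 47 .107 .03
python3 - <<'E'
from plant import telemetry, snapshot
from h import *
im=snapshot("scene")[155:225,200:285]; g=cv2.createCLAHE(4,(2,2)).apply(cv2.cvtColor(im,6))
cv2.imwrite("pics/s5.png",cv2.resize(g,None,fx=8,fy=8,interpolation=2))
im=snapshot("top")[190:260,310:385]; g=cv2.createCLAHE(4,(2,2)).apply(cv2.cvtColor(im,6))
cv2.imwrite("pics/t5.png",cv2.resize(g,None,fx=8,fy=8,interpolation=2))
E
```

```text
psi 100.2 tcp [ 0.4876 -0.1584  0.2287] target [ 0.488 -0.16   0.228] tool shift cm [ 0.02  0.16 -0.07] lip now [ 0.483 -0.133  0.108] q [ -25.9   26.1    8.2  -37.1 -101.5  128.3] -> [-21.   24.6  -8.   38.8 -87.2 133.8]
```

View pics/s5.png

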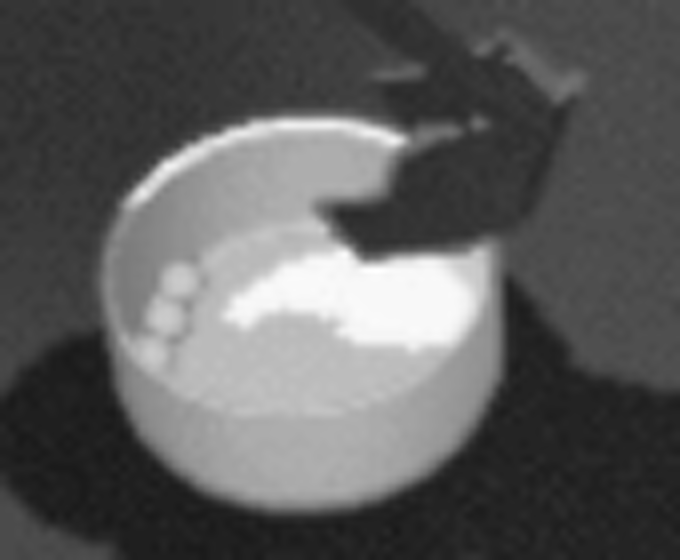

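View pics/t5.png

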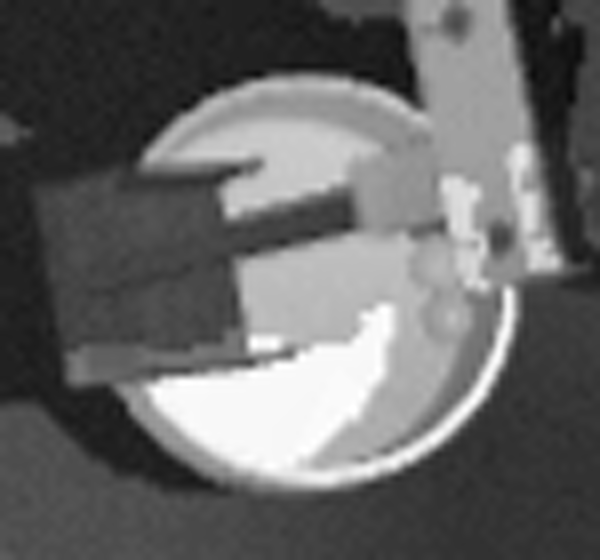

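All three balls lie in the dish, at (180,278), (165,316) and (152,352) in the scene zoom. The lip is about 45 mm above the rim and clear of it, and the dish has not moved. I'm handing in.

Run:
```python
from plant import workorder, telemetry
print(workorder.close_job()); o=telemetry.get_obs(); print(o["tool_pos"],o["opening"],o["clock"])
```

```text
the job is handed in; nothing more can be done
None
the job is handed in; nothing more can be done
```

I lifted the loaded dipper straight up out of the right-hand pocket, carried it level to the dish, and tipped it 47° there. Then I handed the job in at about 11 s; the hand-in gives no verdict.

**Last checks before hand-in:**
- **Balls:** the scene view shows all three lying in the dish. The top view shows only two, because the gripper hides the third.
- **Dipper:** it is still held (opening 16 mm), still, and looks clear of the dish. I couldn't measure contact directly, but the tool force showed no sign of any.
- **Lip:** by calculation from the arm's pose it is at z ≈ 0.108 m, about 48 mm above the rim and 31 mm from the dish's centre.
- **Dish:** its rim was in the same place in the pictures as at the start.
- **Other things:** I kept clear of the spare dipper, beaker, bottle and box. I did not re-measure their positions at the end.

The arm model I fitted got some joint angles at the tipped pose wrong: joint 4 came out with the opposite sign and joint 3 was about 16° off. This had no effect on the moves, which went by the measured tool pose.

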